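Catch brick samples from the chute and put them on the balance

ROBOT

A 6-joint arm with a two-finger parallel gripper is mounted at the origin on the work surface. World frame = base frame: x ahead of the robot, y to its left, z up, the work surface at z = 0. Lengths are in m, angles in rad, forces in N, time in s.
With the tool pointing down it reaches from about 0.275 to 0.875 m from the base axis. Payload 12.5 kg.
Tool frame: the origin (TCP) lies at the very end of the fingers, on their centre line; the grasp point (between the pads) lies 19 mm behind it; x points along the fingers, y is the direction in which the jaws open and shut, and the axes are right-handed (so a half turn about x gives the same grasp; the last joint's range is limited). The gripper opens to 85 mm and grips with 20 to 120 N. Pads are 22 mm wide; open, the fingers measure 114 mm over their backs; the gripper's body (76 mm by 85 mm) begins 54 mm behind the grasp point. The pads swing forward as they close: fully open they stand 13 mm farther back than shut.
Start: joints at [1.228, 0.351, 1.652, -0, 1.139, -0.085], TCP at [0.14, 0.532, 0.231] pointing down, gripper open.
Joint ranges: [-2.75, 2.75], [-0.79, 2.1], [0.01, 2.65], [-1.57, 4.71], [0.07, 3.14], [-2.87, 2.87]. Speed limits (rad/s): [2.22, 2.22, 2.79, 3.14, 3.14, 3.14].

INTERFACE

Orientations are given as a 3x3 rotation matrix whose columns are the frame's x, y, z axes.
In Python, from bench import manip gives the robot as it stands. Calls block until the motion is done:
- manip.move_ptp(position, orientation): joint-space move of the TCP to a pose.
- manip.move_l(position, attitude=None, max_speed=0.15): straight line of the TCP; attitude=None keeps the orientation; max_speed is the mean speed in m/s.
- manip.move_j(angles): joint-space move.
- manip.set_gripper(opening, effort=None): opening from 0.0 (shut) to 1.0 (fully open); effort is the grip in N (None keeps the last); returns when the fingers have stopped.
- manip.dwell(seconds).
- manip.inverse_kinematics(position, orientation): joint angles nearest the present ones, or None.
- manip.grab_frame(name): name is "side" or "top" or "wrist"; returns (picture, depth): 480x640x3 uint8, red, green, blue; 480x640 float32, m along the optical axis (not along the pixel's ray), 0 where there is no reading.
- manip.get_calibration(name): a dict with "camera_matrix" (3x3 intrinsics, pixels), "R" (3x3) and "t" (3): a world point X has camera coordinates R X + t. Camera axes: x right, y down, z forward; pixel columns grow to the right and rows downward; lengths in m; the calibration is good to about 2 mm. The wrist camera is an equidistant fisheye: a pixel r from the principal point sees the ray r / f radians off the axis. A picture is of the moment at which its call begins: read the wrist's pose just before it. get_calibration takes no time and is no camera call; for the wrist camera it gives the pose at the moment of the call.
A pose or a line that the arm cannot do raises manip.Unreachable and nothing moves.
- manip.sign_off(): hands the job in, once; it reports no verdict.
Trained networks look in the newest picture that a camera, given by its name, has taken for a name from the list of things; names that differ only in an ending like _2 or _b are one class to them, and where a whole thing is asked for, a point or a joint stands for the part that bears it (a point fixed in the world has none). Each returns a list of dicts, best first, with "confidence" (0 to 1); they miss things now and then, are a little off and sometimes report something else, mostly with a low value. They report only what shows in the picture. A call takes as long as a camera call. They do not tell look-alikes from the thing itself.
- manip.look_for(camera, name): "at" ([x, y, z] in m, in world coordinates, good to about 4 mm: the middle of the surface that is visible of it).
Readings, each from a call of its own:
- manip.current_time(): time.
- manip.current_qpos(): joint angles.
- manip.current_joint_vel(): joint speeds.
- manip.current_joint_torque(): joint torques, N m.
- manip.current_ee_pos(): TCP position.
- manip.current_tcp_rot(): TCP orientation.
- manip.current_force(): force on the tool from outside, world axes, zero at the start.
- manip.current_ft_torque(): the same for the moment, N m.
- manip.current_grip_width(): opening from 0.0 (shut) to 1.0 (fully open).
Only numpy, scipy, OpenCV 4.12 (cv2) and the standard library are available. Lean on these libraries where they do the work, as an engineer would, in place of code of your own. Each camera call takes 0.05 s, during which the arm holds its last target.

TASK

Take the steel sample dish by its handle, hold it under the lip of the chute and push it up against the two prongs so that its rim lifts the gate, and keep it there until all three brick fragments have slid into it. Then set the dish with the fragments level on the middle of the balance pan and let go, with the gate dropped shut again. Leave the jar where it is.

Things in the scene. Friction and masses are not known exactly. Their poses are not given: they have to be found in the camera images.
- dish_mid (a point): centre, half-way up (30 mm above its underside), of a loose open rectangular steel dish, outside 150 mm (its x) x 130 mm (its y) x 60 mm high, walls and floor 4 mm, 0.2 kg. z up; its handle is on its -x side
- dish_handle (a point): centre of the grip bar of the dish's black D handle, 130 mm from the dish's centre in its -x direction, 45 mm above its underside; axes as the dish's. The bar runs along y: 20 mm thick (x), 22 mm tall, 110 mm long. Between bar and dish is an opening 45 mm (x) by 90 mm (y), so it can be pinched from above with one finger in the opening. All of it is below the rim
- lip (a point): middle of the lower lip of the chute's floor, 210 mm above the table. x points level, uphill; z up. The chute, part of a fixed dispenser, is a polished steel channel 60 mm wide, 230 mm long, tilted 32 degrees. Pieces leave it to -x and land up to 100 mm past the lip. Under the chute it is free for 75 mm behind (+x of) the lip; there its foot begins
- catch (a point): fixed point 55 mm before (-x of) the lip, half-way between the two prongs, 85 mm above the table, level with the prongs' undersides while the gate is shut. Axes as lip. A dish centred below it, its handle pointing to -x, has its side rims under both prongs (10 mm to spare sideways, 20 mm lengthwise) and its far wall 20 mm behind the lip
- prongs (a point): point mid-way between the undersides of the two prongs; it rises with the gate and otherwise lies at catch, axes as there. The prongs are flat steel plates carried by the gate on two legs, one on each side of the chute, 30 mm wide (45 to 75 mm to either side in y) and 95 mm long (x from -44 to +51 mm)
- gate (a joint): height, in m, to which the steel gate plate that closes the chute at its lip is raised with its prongs: 0 shut, 0.06 upper stop. It slides straight up, weighs 0.24 kg (about 3 N to lift) and drops shut by its own weight. Fragments pass once it is raised about 35 to 40 mm; 50 mm is a good height, the dish's rim then being 75 mm below the lip
- piece_a: reddish fired-brick fragment, a rough block about 58 x 38 x 22 mm, about 65 g; origin at its centre, x along its length, z through its thickness. It starts in the chute behind the gate (the lowest of a single file of three)
- piece_b: reddish fired-brick fragment, a rough block about 58 x 38 x 22 mm, about 65 g; origin at its centre, x along its length, z through its thickness. It starts in the chute behind the gate (the middle one of a single file of three)
- piece_c: reddish fired-brick fragment, a rough block about 58 x 38 x 22 mm, about 65 g; origin at its centre, x along its length, z through its thickness. It starts in the chute behind the gate (the highest of a single file of three)
- pan (a point): centre of the top face of the balance's square steel pan, 150 x 150 mm, 70 mm above the table; the white balance body (200 x 170 mm) under it is 55 mm high and fixed. x points away from its display, z up
- jar: closed jar 64 mm across, 85 mm high, loose bystander; origin under its centre
- dish: the same dish; origin under its centre
Things that resemble listed ones, but are neither listed nor needed, are in the scene too. Leave any green or white look-alike of the piece_c alone.

How it is judged:
On the way, in this order (a step that is already met when the one before it is completed fails the run):
1. the dish, off the table and under the lip, lifts the gate (value of joint gate above 0.012 m and horizontal distance between dish_mid and catch below 0.06 m and height (world z) of dish_mid above 0.06 m and contact force between dish and gate above 0.2 N), for 0.1 s.
2. all three fragments are in the dish while the gripper holds it off the table (x of piece_a in the frame of dish_mid between -0.075 and 0.075 m and y of piece_a in the frame of dish_mid between -0.065 and 0.065 m and z of piece_a in the frame of dish_mid between -0.03 and 0.045 m and x of piece_b in the frame of dish_mid between -0.075 and 0.075 m and y of piece_b in the frame of dish_mid between -0.065 and 0.065 m and z of piece_b in the frame of dish_mid between -0.03 and 0.045 m and x of piece_c in the frame of dish_mid between -0.075 and 0.075 m and y of piece_c in the frame of dish_mid between -0.065 and 0.065 m and z of piece_c in the frame of dish_mid between -0.03 and 0.045 m and height (world z) of dish_mid above 0.04 m and contact force between the fingers and dish above 1 N), for 0.2 s.
At the end, for the whole second after the job is handed in: All three fragments lie inside the dish; the dish stands at rest on the balance pan, level (within 0.08 rad), its centre within 30 mm of the pan's centre (seen from above); the gate is shut (below 8 mm) (x of piece_a in the frame of dish_mid between -0.075 and 0.075 m and y of piece_a in the frame of dish_mid between -0.065 and 0.065 m and z of piece_a in the frame of dish_mid between -0.03 and 0.045 m and x of piece_b in the frame of dish_mid between -0.075 and 0.075 m and y of piece_b in the frame of dish_mid between -0.065 and 0.065 m and z of piece_b in the frame of dish_mid between -0.03 and 0.045 m and x of piece_c in the frame of dish_mid between -0.075 and 0.075 m and y of piece_c in the frame of dish_mid between -0.065 and 0.065 m and z of piece_c in the frame of dish_mid between -0.03 and 0.045 m and horizontal distance between dish_mid and pan below 0.03 m and z of dish_mid in the frame of pan between 0.024 and 0.036 m and angle between dish_mid's own z axis and vertical below 0.08 rad and linear speed of dish below 0.02 m/s and value of joint gate below 0.008 m); the robot touches nothing.
It fails at once if the jar is pushed more than 30 mm (distance of jar from where it was at the start of the episode above 0.03 m).
It also fails if it takes over 56 s, if anything falls off the work surface, if the arm or the gripper's body presses on something with over 40 N, if the wrist force passes 120 N, or if a joint passes its speed limit or range.

## Working session

There is one attempt and no reset: what is moved stays moved. The work goes in short steps, each a Python script; the robot and the scene stay as the last script left them, time stands still between calls to the robot, and variables do not carry over. Pictures are saved under pics/ and viewed, and the job is handed in when it is done.

```bash
mkdir -p pics; ls
python3 - <<'E'
from bench import manip
import cv2,numpy as np
for n in ["side","top","wrist"]:
    p,d=manip.grab_frame(n); cv2.imwrite(f"pics/{n}0.png",p[:,:,::-1]); np.save(f"pics/{n}0.npy",d)
    c=manip.get_calibration(n); print(n,c)
    for t in ["dish","dish_handle","lip","gate","prongs","piece_a","pan","jar"]:
        try: print(t,[(np.round(r["at"],3).tolist(),round(r["confidence"],2)) for r in manip.look_for(n,t)][:4])
        except Exception as e: print(t,repr(e))
print(manip.current_time(),manip.current_tcp_rot())
E
```

```text
pics
side {'camera_matrix': array([[496.02271329,   0.        , 317.98815966],
       [  0.        , 496.02271329, 236.63285296],
       [  0.        ,   0.        ,   1.        ]]), 'R': array([[ 0.88308353, -0.46906349, -0.01195506],
       [-0.33308988, -0.60874025, -0.72006002],
       [ 0.33047634,  0.63985526, -0.69380879]]), 't': array([-0.55480602,  0.28091782,  1.27812073])}
dish [([0.577, 0.126, 0.032], 0.68)]
dish_handle []
lip [([0.598, -0.386, 0.17], 0.77)]
gate [([0.522, -0.234, 0.176], 0.58), ([0.617, -0.361, 0.314], 0.21)]
prongs [([0.529, -0.232, 0.174], 0.79)]
piece_a [([0.445, -0.486, 0.019], 0.88), ([0.537, -0.615, 0.02], 0.86), ([0.603, -0.316, 0.283], 0.65), ([0.337, -0.472, 0.02], 0.62)]
pan [([0.426, 0.378, 0.064], 0.89)]
jar [([0.362, -0.333, 0.072], 0.6)]
top {'camera_matrix': array([[441.20778538,   0.        , 320.98450106],
       [  0.        , 441.20778538, 236.66426623],
       [  0.        ,   0.        ,   1.        ]]), 'R': array([[ 2.58494425e-02, -9.99662818e-01,  2.46086694e-03],
       [-9.95509951e-01, -2.59661349e-02, -9.10258017e-02],
      
[... 573 characters left out ...]
19.06943733],
       [  0.        , 371.64829954, 242.16461024],
       [  0.        ,   0.        ,   1.        ]]), 'R': array([[ 2.55201116e-01,  9.66887976e-01, -1.77967978e-04],
       [ 9.30126340e-01, -2.45447943e-01,  2.73167164e-01],
       [ 2.64078365e-01, -6.98780979e-02, -9.61966563e-01]]), 't': array([-0.54924115, -0.03464258,  0.37899665])}
dish [([0.453, 0.11, 0.047], 0.68)]
dish_handle [([0.454, 0.11, 0.045], 0.49)]
lip []
gate []
prongs []
piece_a []
pan [([0.35, 0.423, 0.02], 0.59)]
jar [([0.451, 0.111, 0.045], 0.5)]
1.35 [[-7.36494648e-06  2.54940699e-01  9.66956690e-01]
 [ 1.23098314e-05  9.66956690e-01 -2.54940699e-01]
 [-1.00000000e+00  1.00254492e-05 -1.02598613e-05]]
```

View pics/side0.png

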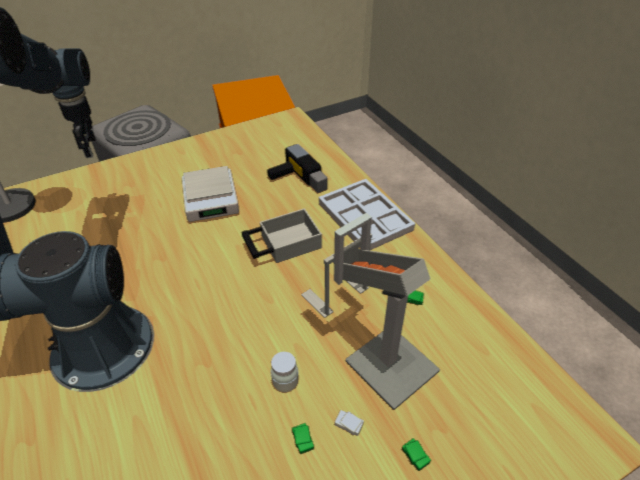

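View pics/top0.png

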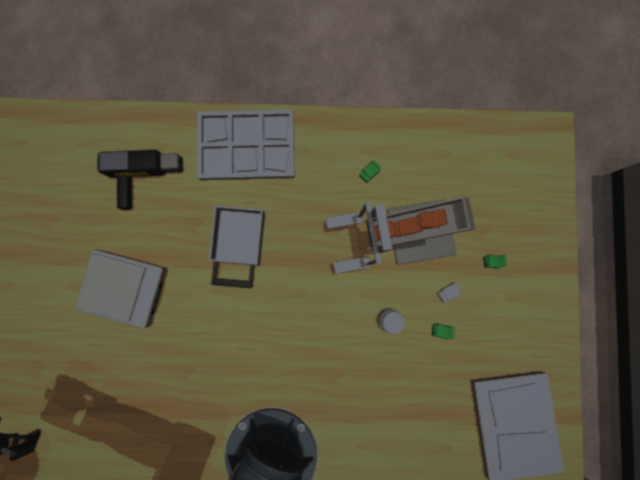

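View pics/wrist0.png

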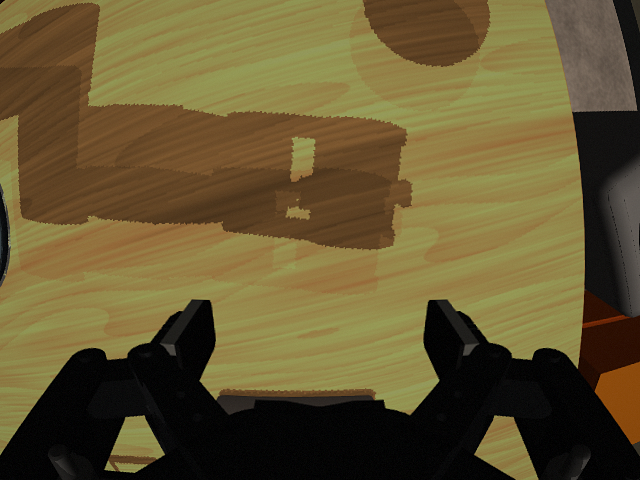

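```bash
cat > h.py <<'E'
from bench import manip
import cv2,numpy as np
def cloud(n,d,c=None):
    c=c or manip.get_calibration(n); K=c["camera_matrix"]
    v,u=np.mgrid[0:480,0:640]
    P=np.stack([(u-K[0,2])/K[0,0]*d,(v-K[1,2])/K[1,1]*d,d],-1)
    W=(P-c["t"])@c["R"]; W[d<=0]=np.nan
    return W
def rect(W,m):
    return cv2.minAreaRect((W[m][:,:2]*1000).astype(np.float32))
E
python3 - <<'E'
from h import *
for n in ["top","side"]:
    d=np.load(f"pics/{n}0.npy"); W=cloud(n,d); x,y,z=W[...,0],W[...,1],W[...,2]
    def box(x0,x1,y0,y1,z0,z1): return (x>x0)&(x<x1)&(y>y0)&(y<y1)&(z>z0)&(z<z1)
    print(n)
    print("table z",np.nanmedian(z[box(.2,.4,-.2,.1,-.05,.05)]))
    for nm,b in dict(rim=(.48,.7,.03,.22,.053,.07),floor=(.48,.7,.03,.22,-.005,.02),handle=(.4,.5,.03,.22,.035,.07),pan=(.3,.6,.28,.55,.06,.08),prong=(.4,.8,-.35,-.05,.08,.10),gatehi=(.4,.8,-.5,-.05,.34,.6),chute=(.4,.8,-.6,-.1,.2,.5),jar=(.3,.45,-.4,-.25,.075,.095)).items():
        m=box(*b)
        if m.sum()>4: print(nm,m.sum(),rect(W,m),np.nanmedian(W[m],0).round(3), W[m].min(0).round(3),W[m].max(0).round(3))
E
```

```text
top
table z -0.0008293663138259363
rim 383 ((574.8121337890625, 112.74359130859375), (131.1968536376953, 188.6265411376953), 86.8311538696289) [0.591 0.119 0.058] [0.483 0.043 0.053] [0.671 0.18  0.065]
floor 4255 ((590.136474609375, 125.00467681884766), (189.98143005371094, 219.62777709960938), 89.99739074707031) [0.589 0.123 0.001] [ 0.48   0.03  -0.005] [0.7  0.22 0.02]
handle 394 ((476.1991882324219, 118.23428344726562), (112.36946105957031, 46.63634490966797), 89.97042083740234) [0.467 0.115 0.054] [0.453 0.062 0.036] [0.5   0.174 0.06 ]
pan 3229 ((443.35162353515625, 423.8099060058594), (179.51463317871094, 154.48704528808594), 76.68270874023438) [0.444 0.436 0.069] [0.356 0.319 0.06 ] [0.533 0.525 0.078]
prong 795 ((579.2971801757812, -190.1398162841797), (150.1990966796875, 94.58847045898438), 11.03764533996582) [ 0.541 -0.189  0.09 ] [ 0.499 -0.249  0.083] [ 0.659 -0.13   0.1  ]
gatehi 766 ((606.7913208007812, -332.4815673828125), (91.99918365478516, 197.4268035888672), 11.108659744262695) [ 0.602 -0.252  0.362] [ 0.543 -0.435  0.34 ] [ 0.657 -0.227  0.372]
chute 3868 ((606.
[... 1090 characters left out ...]
9414062, -192.3988800048828), (147.1249542236328, 97.15299987792969), 11.667844772338867) [ 0.519 -0.204  0.093] [ 0.494 -0.252  0.085] [ 0.654 -0.155  0.1  ]
gatehi 1203 ((607.3419189453125, -333.03131103515625), (94.3879623413086, 202.000244140625), 13.2315092086792) [ 0.604 -0.405  0.358] [ 0.539 -0.438  0.34 ] [ 0.655 -0.228  0.373]
chute 4790 ((592.8001098632812, -332.29864501953125), (139.36331176757812, 218.5105438232422), 4.595219135284424) [ 0.598 -0.319  0.3  ] [ 0.516 -0.442  0.2  ] [ 0.656 -0.221  0.373]
jar 467 ((369.4346008300781, -315.3768615722656), (57.20643997192383, 53.44047546386719), 63.978363037109375) [ 0.369 -0.318  0.086] [ 0.342 -0.345  0.075] [ 0.398 -0.287  0.091]
```

Run:
```python
import cv2
a=cv2.imread("pics/top0.png");b=cv2.imread("pics/side0.png")
cv2.imwrite("pics/tz.png",cv2.resize(a[180:300,190:480],None,fx=2.7,fy=2.7,interpolation=2))
cv2.imwrite("pics/sz.png",cv2.resize(b[190:420,230:450],None,fx=2.6,fy=2.6,interpolation=2))
```

```text
(no output)
```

View pics/tz.png

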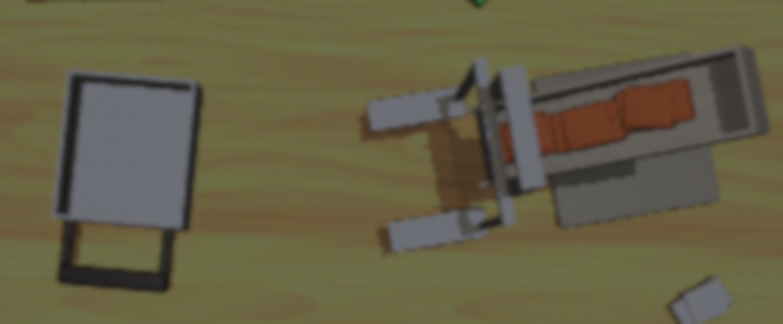

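View pics/sz.png

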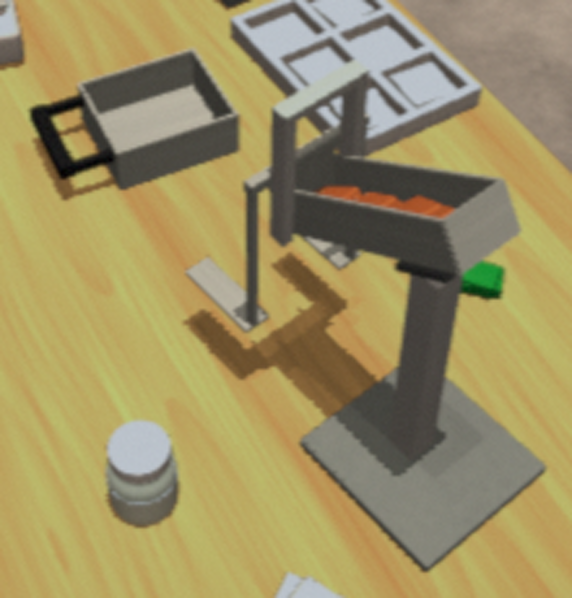

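Run:
```python
from h import *
for n in ["top","side"]:
    d=np.load(f"pics/{n}0.npy"); W=cloud(n,d); x,y,z=W[...,0],W[...,1],W[...,2]
    def box(x0,x1,y0,y1,z0,z1): return (x>x0)&(x<x1)&(y>y0)&(y<y1)&(z>z0)&(z<z1)
    print(n)
    for nm,b in dict(rim=(.515,.7,.03,.22,.054,.07),rim2=(.515,.7,.03,.22,.03,.07),bar=(.43,.475,.03,.22,.048,.07),pan=(.3,.6,.28,.55,.064,.08),pan2=(.3,.6,.28,.55,.068,.08),body=(.3,.6,.28,.55,.045,.064)).items():
        m=box(*b)
        print(nm,m.sum(),rect(W,m),np.nanmedian(W[m],0).round(3), W[m].min(0).round(3),W[m].max(0).round(3))
c=cv2.imread("pics/top0.png")[235:340,60:180]
cv2.imwrite("pics/pz.png",cv2.resize(c,None,fx=5,fy=5,interpolation=2))
# IK
def R(th): # jaws y along dish x angle th, tool x down
    X=np.array([0,0,-1.]);Y=np.array([np.cos(th),np.sin(th),0]);return np.column_stack([X,Y,np.cross(X,Y)])
for nm,p,th in [("pick",(.455,.117,.1),-3.5),("catch",(.552,-.06,.1),-78.9),("panA",(.316,.46,.1),-13),("panB",(.415,.3,.1),77),("pan44",(.35,.337,.1),44)]:
    for f in (0,180):
        print(nm,f,np.round(q,2) if (q:=manip.inverse_kinematics(np.array(p),R(np.deg2rad(th+f)))) is not None else None)
```

```text
top
rim 350 ((593.8731079101562, 111.54898071289062), (131.23118591308594, 150.15321350097656), 86.58663940429688) [0.594 0.116 0.059] [0.515 0.043 0.054] [0.671 0.18  0.065]
rim2 601 ((590.5543212890625, 111.57024383544922), (131.61758422851562, 156.784912109375), 86.62464141845703) [0.6   0.125 0.057] [0.515 0.042 0.03 ] [0.671 0.18  0.065]
bar 294 ((463.90960693359375, 117.97523498535156), (22.10968589782715, 107.91043853759766), 0.03630996122956276) [0.464 0.115 0.055] [0.453 0.064 0.049] [0.475 0.172 0.06 ]
pan 3182 ((444.7142333984375, 437.05877685546875), (152.93588256835938, 150.45359802246094), 76.20991516113281) [0.444 0.436 0.069] [0.357 0.347 0.064] [0.533 0.525 0.078]
pan2 2167 ((444.6156311035156, 436.07421875), (151.25564575195312, 149.6179962158203), 76.399658203125) [0.445 0.435 0.07 ] [0.357 0.347 0.068] [0.533 0.525 0.078]
body 1524 ((440.83160400390625, 419.55584716796875), (202.13560485839844, 169.90870666503906), 76.84960174560547) [0.431 0.353 0.053] [0.34  0.307 0.045] [0.545 0.535 0.064]
side
rim 365 ((589.4050903320312, 110.81800842285156), (140.050979614257
[... 651 characters left out ...]
576171875), (158.24417114257812, 149.9525146484375), 76.55641174316406) [0.439 0.431 0.072] [0.353 0.348 0.068] [0.529 0.527 0.079]
body 846 ((435.9297180175781, 415.93939208984375), (201.8600311279297, 170.32412719726562), 76.92025756835938) [0.42  0.35  0.055] [0.335 0.303 0.045] [0.541 0.531 0.064]
pick 0 [ 0.15  0.4   1.97 -0.    0.77  0.21]
pick 180 None
catch 0 [-0.19  0.53  1.75 -0.    0.87  1.18]
catch 180 [-0.19  0.53  1.75 -0.    0.87 -1.96]
panA 0 [ 0.89  0.53  1.74 -0.    0.87  1.11]
panA 180 [ 0.89  0.53  1.74 -0.    0.87 -2.03]
panB 0 [ 0.53  0.47  1.86 -0.    0.82 -0.81]
panB 180 [ 0.53  0.47  1.86 -0.    0.82  2.33]
pan44 0 [ 0.67  0.43  1.93 -0.    0.79 -0.1 ]
pan44 180 None
```

View pics/pz.png

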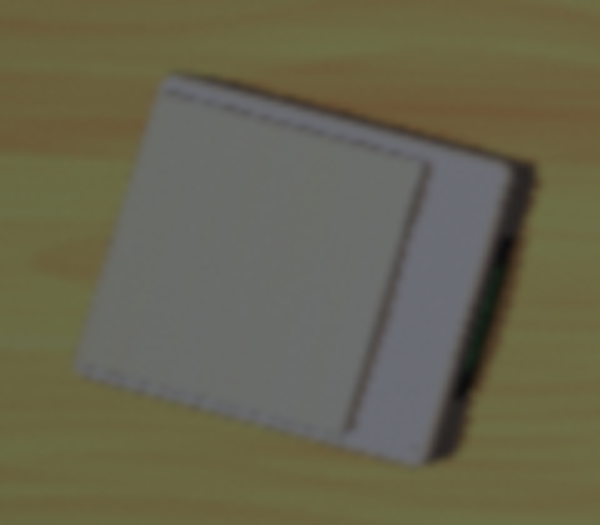

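```bash
cat >> h.py <<'E'
def R(deg):
    th=np.deg2rad(deg)
    X=np.array([0,0,-1.]);Y=np.array([np.cos(th),np.sin(th),0]);return np.column_stack([X,Y,np.cross(X,Y)])
def shot(n,tag):
    p,d=manip.grab_frame(n); cv2.imwrite(f"pics/{n}{tag}.png",p[:,:,::-1]); np.save(f"pics/{n}{tag}.npy",d); return cloud(n,d) if n!="wrist" else None
E
python3 - <<'E'
from h import *
manip.move_ptp([.4615,.1185,.13],R(-3.5))
manip.set_gripper(0.6,100)
shot("wrist",1); shot("side",1)
print(manip.current_time(),manip.current_ee_pos(),manip.current_grip_width(),manip.current_force())
E
```

```text
3.8083 [0.4614765  0.11854808 0.1299978 ] 0.5998758601050665 [-1.00459548  0.03222158  0.94340684]
```

View pics/wrist1.png

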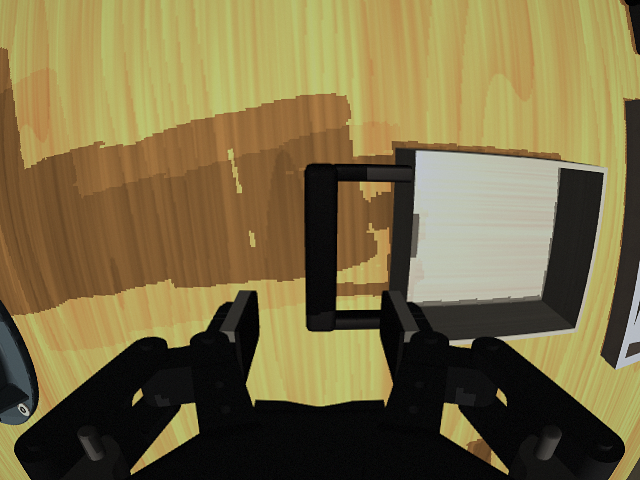

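View pics/side1.png

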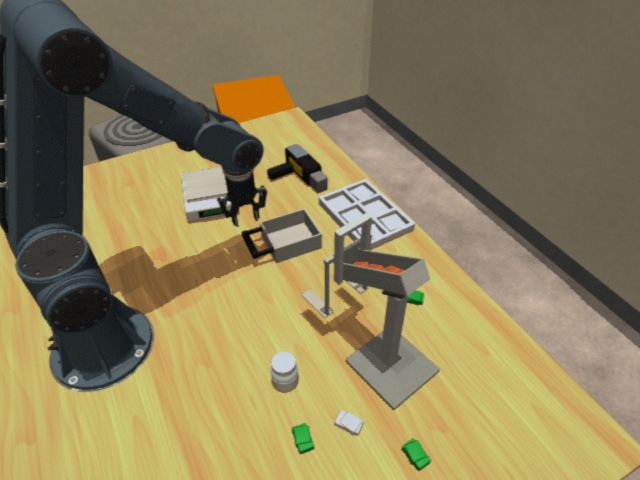

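The bar sits at columns 305–337, centred on the gripper's midline, with rows 165–330. I'll check its centre numerically and then grasp.

Run:
```python
from h import *
c=manip.get_calibration("wrist");K=c["camera_matrix"]
def w(u,v,z):
    a=np.array([u-K[0,2],v-K[1,2]]);r=np.linalg.norm(a);t=r/K[0,0]
    ray=np.append(a/r*np.sin(t),np.cos(t)); C=-c["R"].T@c["t"]; D=c["R"].T@ray
    return C+D*(z-C[2])/D[2]
for u,v in [(305,166),(337,166),(336,330),(305,330)]: print(w(u,v,.056).round(4))
manip.move_l([.4615,.1185,.026],max_speed=.08)
print(manip.current_force())
manip.set_gripper(0.0,110)
print(manip.current_grip_width(),manip.current_force())
manip.move_l([.4615,.1185,.040],max_speed=.05)
print(manip.current_time(),manip.current_ee_pos(),manip.current_grip_width(),manip.current_force(),manip.current_ft_torque())
shot("wrist",2)
W=shot("side",2)
```

```text
[0.4557 0.1722 0.056 ]
[0.4743 0.1711 0.056 ]
[0.4686 0.0646 0.056 ]
[0.448  0.0659 0.056 ]
[-0.285149    0.73470391  0.35574032]
0.21279791500574194 [-2.51499639 -0.23328786  6.49271995]
6.0833 [0.46155237 0.11852613 0.04024772] 0.21844913054704967 [ 0.94588537 -0.59183486 -1.96528895] [0.03628969 0.2227597  0.02390403]
```

View pics/wrist2.png

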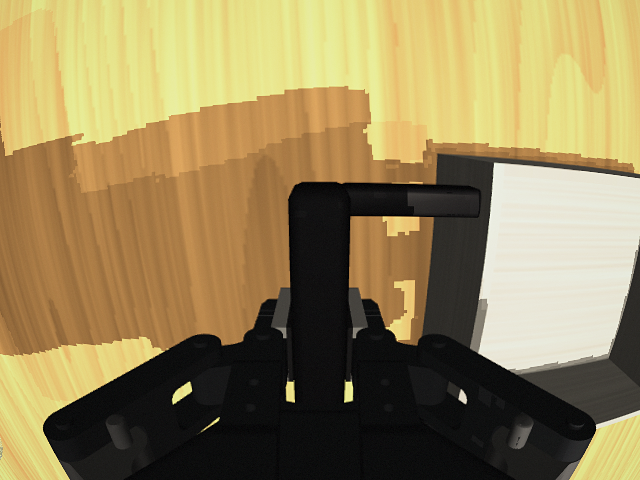

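View pics/side2.png

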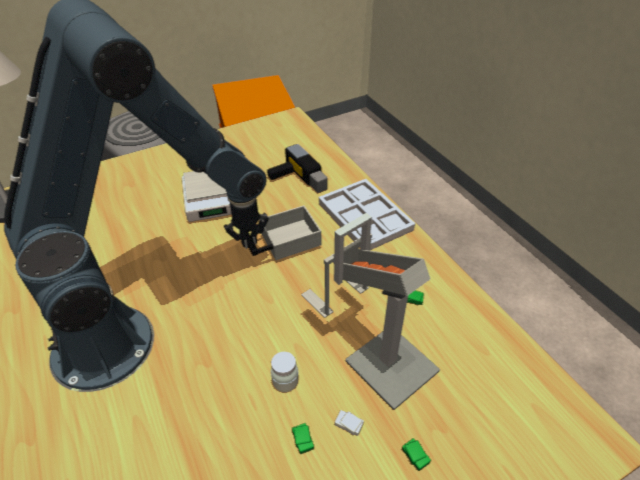

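```bash
cat >> h.py <<'E'
A=-78.8
xl=np.array([np.cos(np.deg2rad(A)),np.sin(np.deg2rad(A))])
catch=np.array([.5775,-.187])
def hp(c,deg,z):  # TCP for dish centre c, angle
    t=np.deg2rad(deg); return np.array([c[0]-.13*np.cos(t),c[1]-.13*np.sin(t),z])
E
python3 - <<'E'
from h import *
manip.move_l([.4615,.1185,.10],max_speed=.1)
c=catch-.19*xl
manip.move_ptp(hp(c,A,.10),R(A))
print(c,manip.current_time(),manip.current_ee_pos(),manip.current_grip_width())
for n in ("top","side"):
    W=shot(n,3); x,y,z=W[...,0],W[...,1],W[...,2]
    m=(np.hypot(x-c[0],y-c[1])<.13)&(z>.11)&(z<.16)&(y<c[1]+.068)
    r=rect(W,m);print(n,m.sum(),r,np.nanmedian(W[m],0).round(4))
    # plane fit
    P=W[m];  s=np.linalg.lstsq(np.c_[P[:,:2]-c,np.ones(len(P))],P[:,2],rcond=None)[0];print(s)
E
```

```text
[ 0.54059547 -0.00061852] 8.1333 [0.51509901 0.1268852  0.0996558 ] 0.21538608754172853
top 375 ((541.5216064453125, 1.6595611572265625), (130.22549438476562, 152.62701416015625), 11.219321250915527) [ 0.5419 -0.0116  0.1309]
[-0.01862282 -0.03074853  0.12870214]
side 841 ((537.6729125976562, -1.003387451171875), (133.9553985595703, 155.7875518798828), 11.733185768127441) [ 0.5241 -0.0328  0.1258]
[0.00064115 0.00295895 0.12513173]
```

View pics/side3.png

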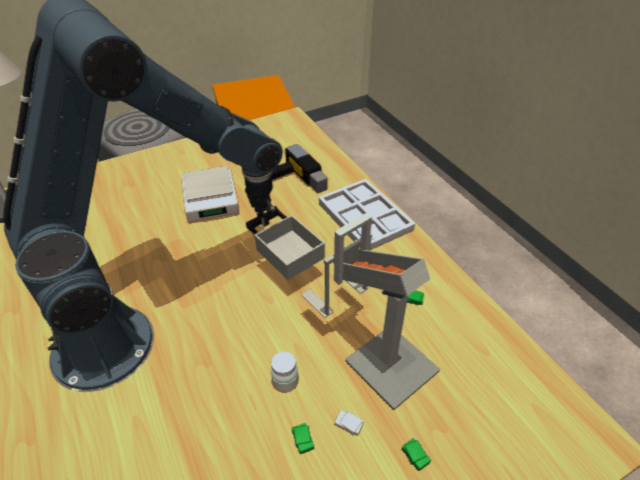

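View pics/top3.png

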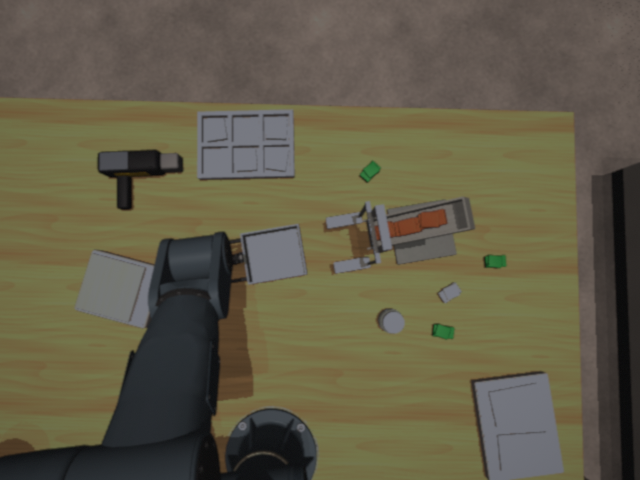

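Run:
```python
from h import *
c=catch-.19*xl
for n in ("top","side"):
    W=cloud(n,np.load(f"pics/{n}3.npy"))
    P=W[np.isfinite(W[...,0])]
    q=P[:,:2]-c; a=q@xl; b=q@np.array([-xl[1],xl[0]])
    for nm,s in dict(far=(a>.071)&(a<.075)&(abs(b)<.055),near=(a<-.071)&(a>-.075)&(abs(b)<.055),l=(b>.061)&(b<.065)&(abs(a)<.06),r=(b<-.061)&(b>-.065)&(abs(a)<.06),fl=(abs(b)<.03)&(a>.02)&(a<.05),fn=(abs(b)<.03)&(a<-.02)&(a>-.05)).items():
        s&=(P[:,2]>.06)&(P[:,2]<.16); z=P[s,2]
        print(n,nm,s.sum(),np.percentile(z,[50,75,90]).round(4) if s.sum() else '')
```

```text
top far 79 [0.1302 0.1329 0.1342]
top near 209 [0.1131 0.1294 0.1323]
top l 192 [0.1124 0.1299 0.1325]
top r 65 [0.1315 0.1329 0.1345]
top fl 256 [0.0758 0.0774 0.0788]
top fn 255 [0.0761 0.0777 0.0791]
side far 402 [0.1059 0.1207 0.1296]
side near 316 [0.1107 0.124  0.1319]
side l 37 [0.1321 0.1337 0.1347]
side r 31 [0.1326 0.1336 0.1348]
side fl 32 [0.0792 0.0807 0.0814]
side fn 156 [0.0785 0.08   0.081 ]
```

Run:
```python
from h import *
manip.move_l(hp(catch-.19*xl,A,.037),max_speed=.1)
manip.move_l(hp(catch,A,.037),max_speed=.1)
print(manip.current_time(),manip.current_ee_pos(),manip.current_force())
for n in ("top","side"): shot(n,4)
```

```text
11.0667 [ 0.55215853 -0.05910207  0.03696385] [ 0.1302175  -0.86846317 -1.70669951]
```

View pics/side4.png

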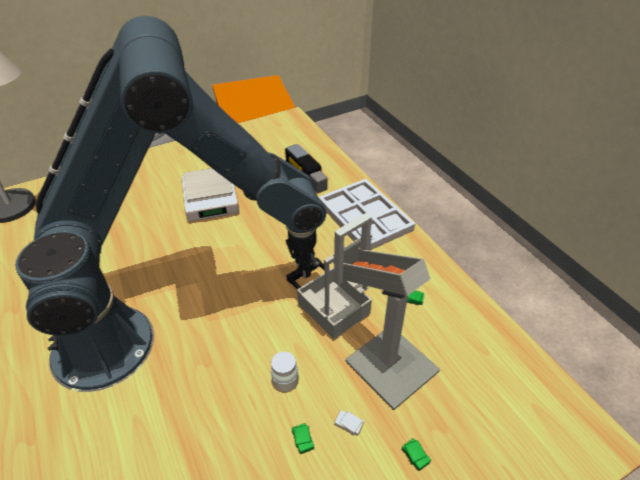

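View pics/top4.png

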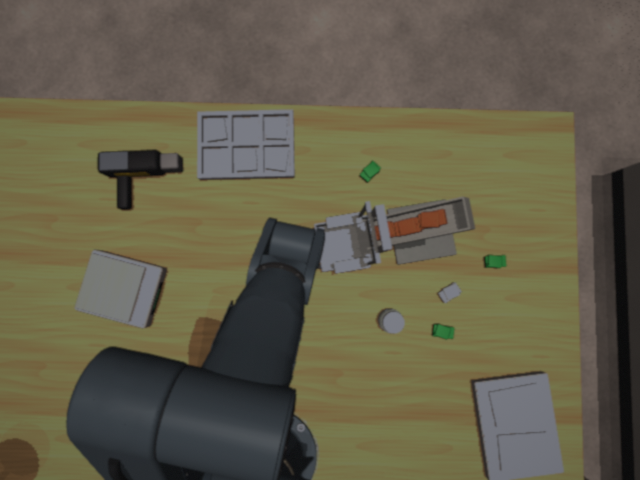

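Run:
```python
from h import *
manip.move_l(hp(catch,A,.072),max_speed=.08)
print(manip.current_time(),manip.current_ee_pos(),manip.current_force(),manip.current_ft_torque())
manip.move_l(hp(catch,A,.104),max_speed=.08)
print(manip.current_time(),manip.current_ee_pos(),manip.current_force(),manip.current_ft_torque(),manip.current_grip_width())
manip.dwell(1.0)
print(manip.current_force(),manip.current_ft_torque())
for n in ("top","side"): 
    shot(n,5); print([(np.round(r["at"],3).tolist(),round(r["confidence"],2)) for r in manip.look_for(n,"piece_a")])
```

```text
11.75 [ 0.55258898 -0.05959392  0.07236602] [ 0.55395632 -0.73869634 -4.07976448] [ 0.30994378 -0.05865906  0.13374283]
12.3 [ 0.55247054 -0.05955063  0.10427562] [ 1.13797524 -0.84928581 -6.4368623 ] [ 0.51584023 -0.01314458  0.06805641] 0.2120073853113818
[ 1.06939131 -0.07332531 -5.54798373] [0.51979791 0.01479887 0.10953845]
[([0.545, -0.154, 0.106], 0.74), ([0.582, -0.153, 0.118], 0.66), ([0.452, -0.483, 0.018], 0.61), ([0.345, -0.461, 0.025], 0.53), ([0.786, -0.249, 0.023], 0.51), ([0.539, -0.606, 0.024], 0.51), ([0.616, -0.154, 0.102], 0.42)]
[([0.339, -0.471, 0.021], 0.89), ([0.536, -0.615, 0.02], 0.85), ([0.787, -0.263, 0.027], 0.53), ([0.6, -0.186, 0.09], 0.51), ([0.551, -0.152, 0.101], 0.39)]
```

Run:
```python
import cv2,numpy as np
a=cv2.imread("pics/top5.png")[180:300,280:480];b=cv2.imread("pics/side5.png")[190:340,250:450]
cv2.imwrite("pics/z5.png",np.vstack([cv2.resize(a,(533,320)),cv2.resize(b,(373,280)) if 0 else cv2.copyMakeBorder(cv2.resize(b,(373,280)),0,0,0,160,0)]))
```

```text
(no output)
```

View pics/z5.png

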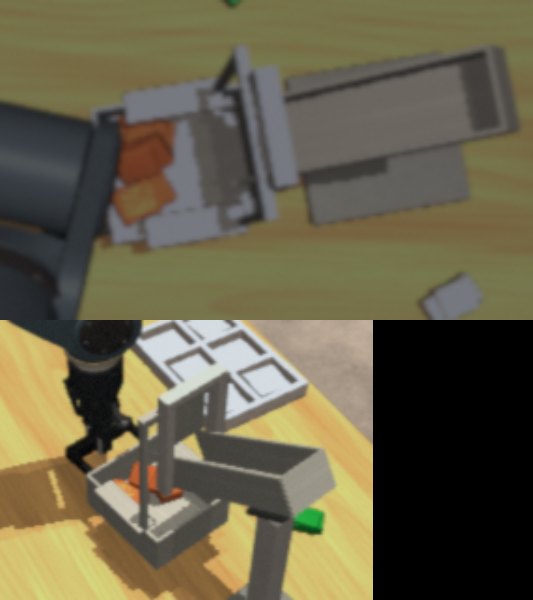

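Run:
```python
import cv2,numpy as np
a=cv2.imread("pics/top5.png")[200:285,310:395];b=cv2.imread("pics/side5.png")[230:330,270:370]
f=lambda i:cv2.resize(i,(400,400),interpolation=2)
cv2.imwrite("pics/z5b.png",np.hstack([np.clip(f(a)*1.8,0,255).astype(np.uint8),f(b)]))
```

```text
(no output)
```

View pics/z5b.png

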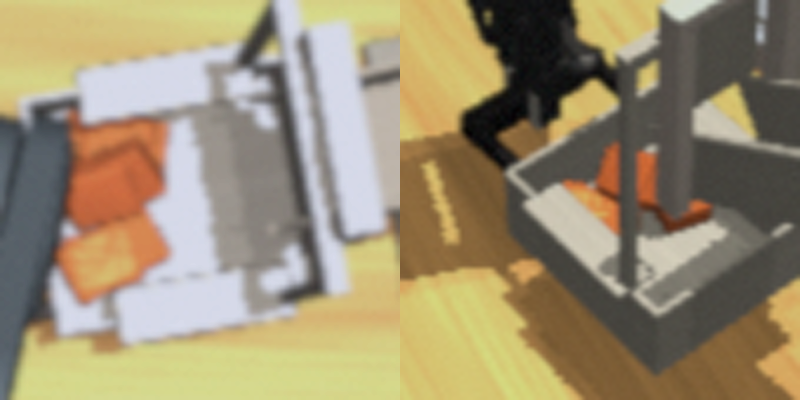

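Run:
```python
from h import *
manip.move_l(hp(catch,A,.037),max_speed=.07)
manip.move_l(hp(catch-.20*xl,A,.037),max_speed=.12)
manip.move_l(hp(catch-.20*xl,A,.15),max_speed=.1)
print(manip.current_time(),manip.current_force())
pan=np.array([.443,.436]);B=-13.4
manip.move_l(hp(pan,B,.15),R(B),max_speed=.13)
manip.dwell(.2)
print(manip.current_time(),manip.current_ee_pos(),manip.current_force(),manip.current_ft_torque(),manip.current_grip_width())
u=np.array([np.cos(np.deg2rad(B)),np.sin(np.deg2rad(B))])
for n in ("top","side"):
    W=shot(n,6); P=W[np.isfinite(W[...,0])]
    m=(np.hypot(*(P[:,:2]-pan).T)<.12)&(P[:,2]>.165)&(P[:,2]<.2)&((P[:,:2]-pan)@u>-.08)
    print(n,m.sum(),cv2.minAreaRect((P[m][:,:2]*1000).astype(np.float32)))
    a=(P[:,:2]-pan)@u;b=(P[:,:2]-pan)@np.array([-u[1],u[0]])
    for s in ((abs(b)<.05)&(a>.065)&(a<.08),(abs(b)<.05)&(a<-.065)&(a>-.08)):
        s=s&(P[:,2]>.1)&(P[:,2]<.22);print(np.percentile(P[s,2],[75,90,97]).round(4) if s.any() else '')
```

```text
17.7083 [-0.0944048  -0.21856766 -3.32516583]
21.0083 [0.31662146 0.46602039 0.1500035 ] [-0.44482428  0.0994541  -3.92758475] [0.11947786 0.38820587 0.01996216] 0.21629081926149815
top 1137 ((441.46875, 436.87420654296875), (134.2539520263672, 156.5247039794922), 76.5068130493164)
[0.1808 0.1833 0.1851]
[0.1787 0.1824 0.1843]
side 728 ((439.44647216796875, 435.43084716796875), (143.79794311523438, 152.28451538085938), 76.26142883300781)
[0.1847 0.186  0.188 ]
[0.1839 0.1867 0.1878]
```

View pics/side6.png

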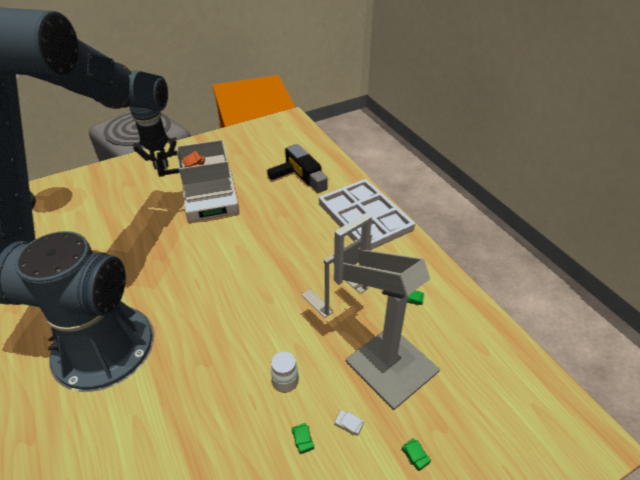

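View pics/top6.png

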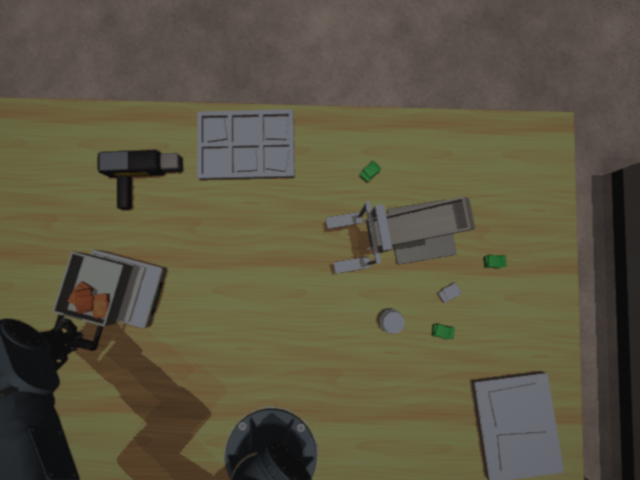

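Run:
```python
from h import *
pan=np.array([.443,.436]);B=-13.4
manip.move_l(hp(pan,B,.100),max_speed=.08)
f0=manip.current_force()[2]
for z in np.arange(.099,.091,-.001):
    manip.move_l(hp(pan,B,z),max_speed=.02); manip.dwell(.05); f=manip.current_force()[2]; print(round(z,3),f,manip.current_ft_torque()[:2])
    if f>f0+3: break
print(manip.current_time())
for n in ("top","side"): shot(n,7)
```

```text
0.099 -3.0527064585172754 [0.04247175 0.34588044]
0.098 -3.657854902822457 [0.05906976 0.37627413]
0.097 -3.7383605180117567 [0.08604938 0.28398247]
0.096 5.954063599725408 [-0.36299673  0.35917107]
23.0833
```

Run:
```python
from h import *
pan=np.array([.443,.436]);B=-13.4
manip.set_gripper(.55,20)
print(manip.current_time(),manip.current_grip_width(),manip.current_force())
p=manip.current_ee_pos(); manip.move_l(hp(pan,B,.20),max_speed=.08)
shot("wrist",8)
q=manip.current_ee_pos(); manip.move_ptp([.2,.3,.3],R(B))
manip.dwell(.3); u=np.array([np.cos(np.deg2rad(B)),np.sin(np.deg2rad(B))])
for n in ("top","side"):
    W=shot(n,8); P=W[np.isfinite(W[...,0])]
    m=(np.hypot(*(P[:,:2]-pan).T)<.13)&(P[:,2]>.12)&(P[:,2]<.14)&((P[:,:2]-pan)@u>-.085)
    print(n,m.sum(),cv2.minAreaRect((P[m][:,:2]*1000).astype(np.float32)))
    a=(P[:,:2]-pan)@u;b=(P[:,:2]-pan)@np.array([-u[1],u[0]])
    for s in ((abs(b)<.05)&(a>.065)&(a<.08),(abs(b)<.05)&(a<-.065)&(a>-.08),(abs(a)<.06)&(b>.058)&(b<.07),(abs(a)<.06)&(b<-.058)&(b>-.07)):
        s=s&(P[:,2]>.1)&(P[:,2]<.15);print(np.percentile(P[s,2],[75,90,97]).round(4) if s.any() else '')
    print([(np.round(r["at"],3).tolist(),round(r["confidence"],2)) for r in manip.look_for(n,"piece_a")])
print(manip.current_time(),manip.current_force())
```

```text
23.575 0.5448370921903819 [-0.3152534  -0.55366409  0.427584  ]
top 665 ((439.21588134765625, 437.908447265625), (133.79547119140625, 161.14137268066406), 76.55909729003906)
[0.1303 0.1319 0.1326]
[0.1284 0.1305 0.1321]
[0.1268 0.1296 0.1314]
[0.1273 0.1298 0.1318]
[([0.448, -0.479, 0.017], 0.74), ([0.349, -0.46, 0.022], 0.7), ([0.786, -0.248, 0.025], 0.63), ([0.54, -0.606, 0.022], 0.61), ([0.446, 0.479, 0.09], 0.59), ([0.414, 0.451, 0.113], 0.54), ([0.403, 0.417, 0.097], 0.52), ([0.436, 0.349, 0.056], 0.31)]
side 451 ((436.6526184082031, 436.8572998046875), (142.9624481201172, 157.9018096923828), 77.0562973022461)
[0.133  0.1337 0.1353]
[0.1325 0.1343 0.1351]
[0.1259 0.1299 0.1323]
[0.1263 0.1312 0.1331]
[([0.446, -0.487, 0.025], 0.93), ([0.337, -0.47, 0.018], 0.67), ([0.789, -0.265, 0.026], 0.65), ([0.536, -0.614, 0.018], 0.64), ([0.432, 0.435, 0.11], 0.57), ([0.411, 0.448, 0.113], 0.51), ([0.604, -0.383, 0.184], 0.5)]
26.475 [-0.35617811 -0.3796229  -0.29747989]
```

View pics/side8.png

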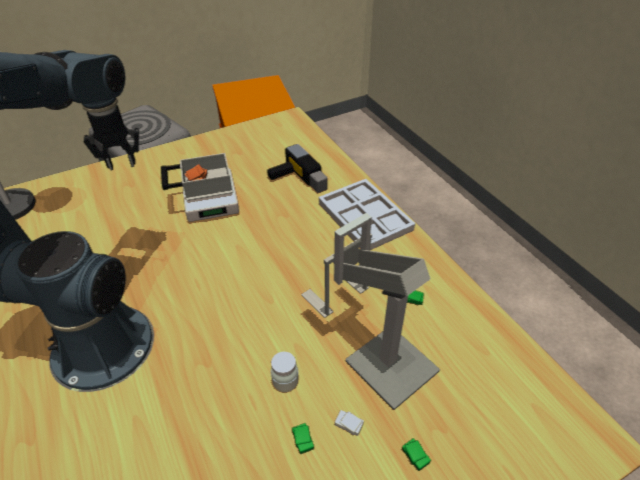

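View pics/wrist8.png

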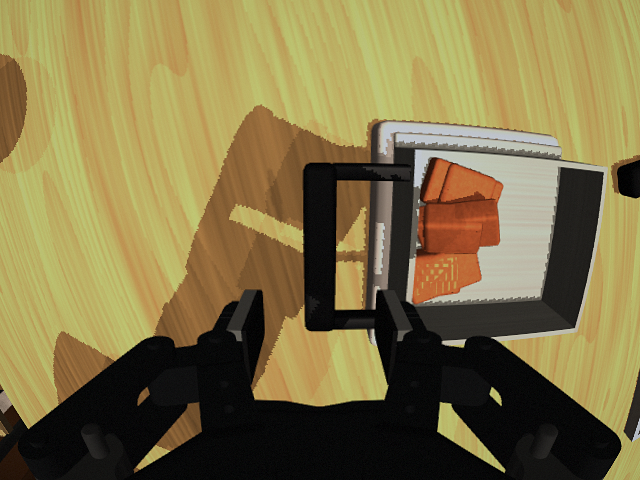

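View pics/top8.png

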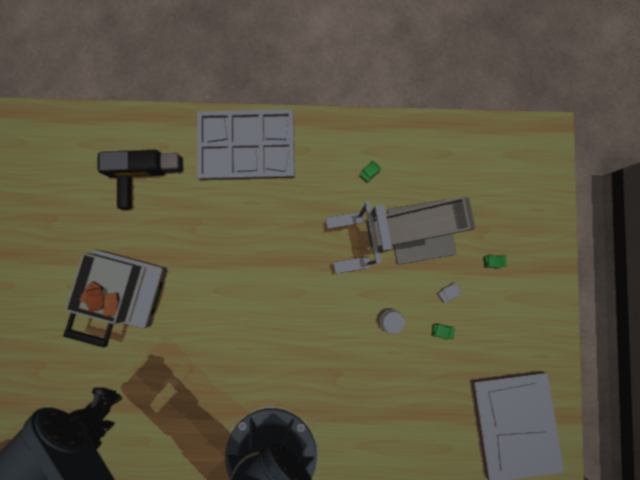

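All three fragments are in the dish, which stands level on the pan. The gate is shut, the jar hasn't moved and the arm is clear.

Run:
```python
from bench import manip
manip.sign_off(); print(manip.current_time())
```

```text
the job is handed in; nothing more can be done
the job is handed in; nothing more can be done
```

I gripped the dish by its handle and lifted the gate about 50 mm with its rim. All three fragments slid in. I then set the dish on the balance pan, let go and backed the arm off. I handed the job in at about 26.5 s; it reports no verdict.

Last checks before handing in:
- **Fragments:** the wrist picture shows all three in the dish, and the chute is empty. The detector found all three in the top view, but only two in the side view, where the dish wall probably hides the third.
- **Dish position:** its rim fits put the centre about 4 mm (top camera) and 7 mm (side camera) from my estimate of the pan centre; the limit is 30 mm. The fitted outlines came out a few mm too large, so those offsets are approximate.
- **Dish level:** the rim heights I measured all round agree within a few millimetres, at about 0.130–0.135 m as expected for a dish standing on the pan.
- **Gate:** it looks shut in the side and top pictures. I did not measure its height.
- **Jar and look-alikes:** they look unmoved in the pictures.

No check failed.

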